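# Wedge two pots fast in a packing crate

### The arm

A 6-joint arm with a two-finger parallel gripper is mounted at the origin on the work surface; the furniture and walls round the work are solid. World frame = base frame: x ahead of the robot, y to its left, z up, the work surface at z = 0. Lengths are in mm, angles in rad, forces in N, time in s.
With the tool pointing down it reaches from about 275 to 825 mm from the base axis. Payload 4.9 kg.
Tool frame: the origin (TCP) lies at the very end of the fingers, on their centre line; the grasp point (between the pads) lies 19 mm behind it; z points along the fingers, y is the line along which they close (so a half turn about z gives the same grasp; the last joint's range is limited). The gripper opens to 85 mm and grips with 20 to 120 N. Pads are 22 mm wide; open, the fingers measure 114 mm over their backs; the gripper's body (76 mm by 85 mm) begins 54 mm behind the grasp point. The pads swing forward as they close: fully open they stand 13 mm farther back than shut.
Start: joints at [-1.309, 0.326, -0.193, 1.052, 0, 1.437], TCP at [212.064, -507.491, 231.281] pointing down, gripper open.
Joint ranges: [-2.65, 2.65], [-0.97, 1.79], [-1.3, 1.35], [-1.93, 2.1], [-1.47, 1.37], [-3.14, 3.14]. Speed limits (rad/s): [2.57, 2.57, 3.14, 3.14, 3.14, 3.14].

### API

Orientations are given as [roll, pitch, yaw] about the fixed x, y, z axes, in that order (R = Rz(yaw) Ry(pitch) Rx(roll)).
In Python, from bench import bot, solve_ik, imaging gives the robot as it stands. Calls block until the motion is done:
- bot.move_ptp(position, orientation): joint-space move of the TCP to a pose.
- bot.movel(position, rot=None, max_speed=150, threshold=None): straight line of the TCP; rot=None keeps the orientation; max_speed is the mean speed in mm/s. With threshold (N) it stops when the force on the tool has changed by that much, and returns True; else False.
- bot.move_j(angles): joint-space move.
- bot.grip(opening, effort=None): opening from 0.0 (shut) to 1.0 (fully open); effort is the grip in N (None keeps the last); returns when the fingers have stopped.
- bot.dwell(seconds).
- solve_ik(position, orientation): joint angles nearest the present ones, or None.
- bot.get_state(): the state.
- imaging.capture(name): name is "scene" or "top" or "wrist"; returns the picture (480x640x3 uint8, blue, green, red); there is no depth.
- imaging.camera_model(name): a dict with "K" (3x3 intrinsics, pixels), "position" and "rotation" of the camera in the world. Camera axes: x right, y up, looking along -z (the intrinsics and any distortion apply to the point x, -y, -z); pixel columns grow to the right and rows downward; lengths in mm; the calibration is good to about 2 mm. A picture is of the moment at which its call begins: read the wrist's pose just before it. camera_model takes no time and is no camera call; for the wrist camera it gives the pose at the moment of the call.
A pose or a line that the arm cannot do raises bot.IKError and nothing moves.
- bot.sign_off(): hands the job in; it is judged then, once.
The state is a dict: "t": time; "qpos": joint angles; "joint_velocities": joint speeds; "effort": joint torques, N m; "tcp_pos": TCP position; "orientation": TCP orientation; "contact_force": force on the tool from outside, world axes, zero at the start; "wrist_torque": the same for the moment, N m; "opening": opening from 0.0 (shut) to 1.0 (fully open); "gripper_force": force on a finger pad.
Only numpy, scipy, OpenCV 4.12 (cv2) and the standard library are available. Lean on these libraries where they do the work, as an engineer would, in place of code of your own. Each camera call takes 0.05 s, during which the arm holds its last target. There are 200 camera calls.

### The job

An olive tin and a small clay pot stand in the wooden crate with a gap left between them. Of the three wooden wedges on the bench take the one of middle thickness, which fits the gap, and set it thin end down between tin and pot, upright and square to the crate, all the way down to the crate floor, so that nothing can shift. Do not tip the tin or the pot over; both must stay standing in the crate.

Things in the scene. Friction and masses are not known exactly. Their poses are not given: they have to be found in the camera images.
- wedge_mid (a point): Centre (half-way up) of the middle-sized pale wooden wedge, the right one: loose, standing upright on the bench, 125 mm tall, 40 mm thick along its y axis, 62 mm wide along its x axis, z up. Sides are straight and parallel over the upper 70 mm; the lower 55 mm taper to a foot 26 mm thick and 50 mm wide. Two others stand near it, of the same height, width and wood, one 22 mm thick and one 62 mm thick: they do not fit and are not used. Which stands where varies. About 0.13 kg.
- crate: Open wooden packing crate, fixed to the bench, 98 x 198 x 69 mm outside (112 mm over its corner battens), inside 80 mm along its x axis and 180 mm along its y axis, floor and walls 9 mm thick. Origin at the centre of its underside, on the bench; z up. Tin and pot stand in a row along its y axis, one near each end, either way round, with the gap (about 43 mm, up to 48 mm when they are pushed apart) between them near the crate's middle.
- tin_mid (a point): Centre (half-way up) of the olive-green screw tin, loose, standing on the crate's floor: round, 68 mm across, 74 mm tall.
- pot_mid (a point): Centre (half-way up) of the small clay-coloured pot with a neck, loose, standing on the crate's floor: round, 64 mm across, 82 mm tall (its top is 91 mm above the bench).

How it is judged (in metres and radians):
At the end, for the whole second after the job is handed in: Wedge foot within 10 mm of the crate floor, wedge centre within 20 mm of the crate's middle in plan, upright within 10 deg, square within 15 deg; tin and pot in the crate (centres within 75 mm of its middle), upright within 10 deg, within 10 mm of its floor (z of wedge_mid in the frame of crate between 0.0655 and 0.0815 m and horizontal distance between wedge_mid and crate below 0.02 m and angle between each of wedge_mid, tin_mid, pot_mid's own z axis and vertical below 0.175 rad and angle between the y axis of wedge_mid and the y axis of crate, either way round below 0.26 rad and horizontal distance between each of tin_mid, pot_mid and crate below 0.075 m and z of tin_mid in the frame of crate below 0.056 m and z of pot_mid in the frame of crate below 0.06 m); the robot touches nothing.
It fails at once if The tin or the pot is tipped by more than 25 degrees (angle between any of tin_mid, pot_mid's own z axis and vertical above 0.44 rad).
It also fails if it takes over 38 s, if anything falls off the work surface, if the arm or the gripper's body presses on something with over 40 N, if the wrist force passes 120 N, or if a joint passes its speed limit or range.

## Working session

There is one attempt and no reset: what is moved stays moved. The work goes in short steps, each a Python script; the robot and the scene stay as the last script left them, time stands still between calls to the robot, and variables do not carry over. Pictures are saved under pics/ and viewed, at most 10 in all, crops included, and the job is handed in when it is done.

```bash
ls; mkdir -p pics; python3 - <<'E'
from bench import bot, solve_ik, imaging
import cv2
for n in ("scene","top"):
    cv2.imwrite(f"pics/{n}.png",imaging.capture(n)); m=imaging.camera_model(n); print(n,m)
print(bot.get_state())
E
```

```text
pics
scene {'K': array([[498.76417943,   0.        , 316.17223176],
       [  0.        , 498.76417943, 239.04129362],
       [  0.        ,   0.        ,   1.        ]]), 'position': array([-135.89083794, -491.05354329,  447.59881417]), 'rotation': array([ 1.13408091,  0.02153035, -1.01707246])}
top {'K': array([[494.11665128,   0.        , 315.66158078],
       [  0.        , 494.11665128, 245.71982077],
       [  0.        ,   0.        ,   1.        ]]), 'position': array([477.67482893, -81.09062168, 977.57526484]), 'rotation': array([ 0.11437999,  0.00460986, -1.59034102])}
{'t': 0.1, 'qpos': array([-1.30916343e+00,  3.26900824e-01, -1.93452975e-01,  1.05198449e+00,
        2.49868638e-05,  1.43655931e+00]), 'joint_velocities': array([-0.00052732, -0.00244641,  0.00126597,  0.00020415, -0.00165905,
        0.00078622]), 'effort': array([ 2.95069131e-04, -4.44238937e+01,  2.63038194e+01,  7.87201367e-03,
       -1.00375569e-04,  1.98711268e-05]), 'tcp_pos': array([ 211.95478526, -506.9784433 ,  230.57494418]), 'orientation': array([-3.14006791e+00, -2.31129327e-04,  3.95869723e-01]), 'contact_force': array([0.16007242, 0.72404526, 0.42030996]), 'wrist_torque': array([0.013536  , 0.02969455, 0.03549566]), 'gripper_force': 0.0, 'opening': 1.002503346525052}
```

View pics/top.png

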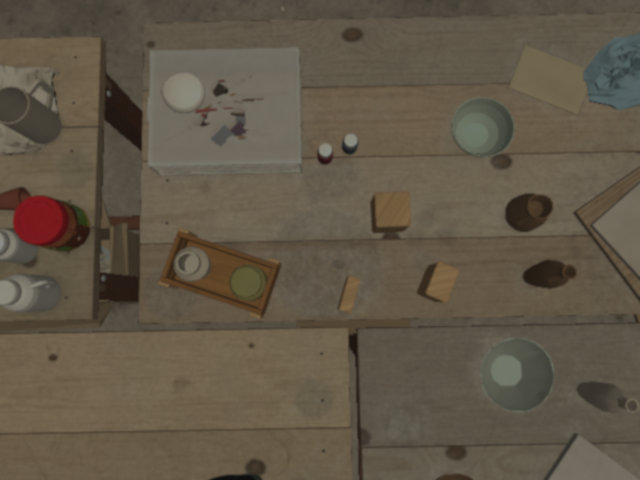

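View pics/scene.png

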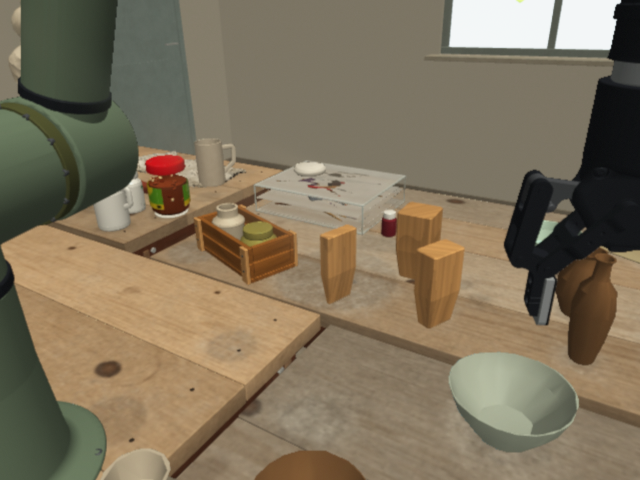

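The top view shows the thick wedge at (392,211), the thin one at (349,293) and the middle one at (441,282). The crate is at (220,273), with the pot at (190,264) and the tin at (247,282). I'll enlarge the crate and the middle wedge.

```bash
python3 - <<'E'
import cv2, numpy as np
a=cv2.imread("pics/top.png")
c=cv2.convertScaleAbs(a[228:320,155:285],alpha=1.8); w=cv2.convertScaleAbs(a[228:320,410:475],alpha=1.8)
im=np.hstack([cv2.resize(c,None,fx=4,fy=4,interpolation=cv2.INTER_CUBIC),cv2.resize(w,None,fx=4,fy=4,interpolation=cv2.INTER_CUBIC)])
cv2.imwrite("pics/crop1.png",im); print(im.shape)
E
cat > h.py <<'E'
from bench import bot, solve_ik, imaging
import numpy as np, cv2
from scipy.spatial.transform import Rotation as R
def ray(m,uv,z):
    d=np.linalg.inv(m["K"])@[uv[0],uv[1],1]; d=R.from_euler("xyz",m["rotation"]).as_matrix()@(d*[1,-1,-1])
    p=np.array(m["position"]); return (p+d*(z-p[2])/d[2])
def proj(m,P):
    q=R.from_euler("xyz",m["rotation"]).as_matrix().T@(np.array(P)-m["position"])
    v=m["K"]@(q*[1,-1,-1]); return v[:2]/v[2]
E
```

```text
(368, 780, 3)
```

View pics/crop1.png

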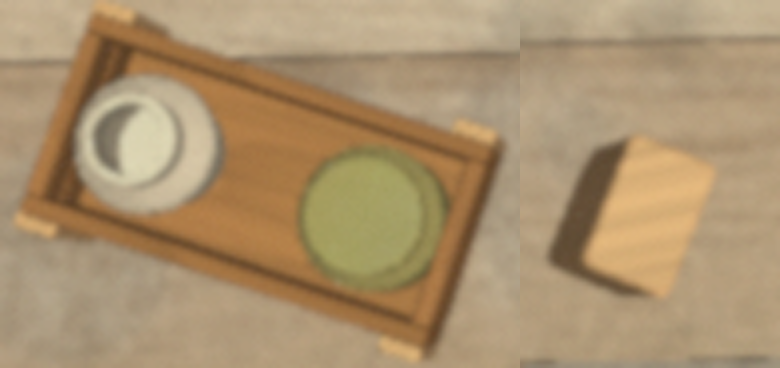

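Crop readings: the crate rim corners are (95,14), (497,150), (428,350) and (28,205). The pot neck centre is (137,140), the tin lid centre is (362,213), and the wedge top corners are (632,135), (715,168), (662,298) and (584,258).

```bash
python3 - <<'E'
from h import *
m=imaging.camera_model("top")
def c(u,v): return (155+u/4-.375,228+v/4-.375)
def w(u,v): return (410+(u-520)/4-.375,228+v/4-.375)
C=np.array([ray(m,c(*p),69)[:2] for p in [(95,14),(497,150),(428,350),(28,205)]])
print("crate",C.round(1).tolist(),C.mean(0))
for i in range(4):
    d=C[(i+1)%4]-C[i]; print(np.hypot(*d),np.degrees(np.arctan2(d[1],d[0])))
W=np.array([ray(m,w(*p),125)[:2] for p in [(632,135),(715,168),(662,298),(584,258)]])
print("wedge",W.round(1).tolist(),W.mean(0))
for i in range(4):
    d=W[(i+1)%4]-W[i]; print(np.hypot(*d),np.degrees(np.arctan2(d[1],d[0])))
print("pot",ray(m,c(137,140),91),"tin",ray(m,c(362,213),83))
for n,p,z in (("thin",(350,294),125),("thick",(392,211),125)): print(n,ray(m,p,z))
mw=imaging.camera_model("wrist"); print(mw)
s=imaging.camera_model("scene"); print([proj(s,[*p,125]).round() for p in W])
E
```

```text
crate [[614.6, 175.8], [547.5, -10.4], [456.8, 22.0], [526.4, 205.5]] [536.31629529  98.21651062]
197.93146996875495 -109.80832483409006
96.31205625985157 160.31022489105047
196.29544462786137 69.2239949975961
93.01539850227766 -18.660490449965845
wedge [[544.2, -289.3], [529.2, -324.4], [474.0, -298.8], [491.7, -266.2]] [ 509.80252509 -294.68699668]
38.12758250739623 -113.12456141219492
60.845102821283 155.14407359577388
37.07822169990327 61.495407138394356
57.34423459233027 -23.749682464376516
pot [553.52813477 149.922006    91.        ] tin [519.07350918  49.83675306  83.        ]
thin [ 491.06949103 -136.39215188  125.        ]
thick [ 634.13470451 -213.81346753  125.        ]
{'K': array([[338.706373  ,   0.        , 319.54878452],
       [  0.        , 338.706373  , 235.83367378],
       [  0.        ,   0.        ,   1.        ]]), 'position': array([ 276.8827084 , -478.76089357,  372.34748347]), 'rotation': array([-0.28527884,  0.00174613, -1.17558331])}
[array([444., 238.]), array([464., 247.]), array([434., 258.]), array([416., 248.])]
```

```bash
python3 - <<'E'
from h import *
W=[509.8,-294.7]; yw=np.radians(-25)
print(solve_ik([*W,92],[np.pi,0,yw]), solve_ik([536,98,102],[np.pi,0,np.radians(-19.7)]))
bot.move_ptp([*W,175],[np.pi,0,yw])
bot.dwell(.3)
m=imaging.camera_model("wrist"); im=imaging.capture("wrist")
st=bot.get_state(); print(st["t"],st["tcp_pos"],st["orientation"]); print(m["position"],m["rotation"])
for x,y in ((-31,-20),(-31,20),(31,20),(31,-20)):
    a=np.radians(-25); P=[W[0]+x*np.cos(a)-y*np.sin(a),W[1]+x*np.sin(a)+y*np.cos(a),125]
    q=proj(m,P); print(q.round()); cv2.circle(im,tuple(int(t) for t in q.round()),3,(0,0,255),1)
cv2.imwrite("pics/wr1.png",im)
E
```

```text
[-0.64945545  0.52025511 -0.27426796  0.77627325  0.          2.92846952] [ 0.04534995  0.43826656 -0.38523975  0.74729001  0.         -2.75241284]
1.8333 [ 509.50089935 -295.22938018  175.10280436] [-3.14158393e+00 -1.40897674e-04 -4.37244178e-01]
[ 573.11965429 -324.75588592  316.91080462] [-2.85240979e-01 -3.43051153e-04 -2.00885725e+00]
[351. 304.]
[287. 304.]
[284. 207.]
[353. 207.]
```

View pics/wr1.png

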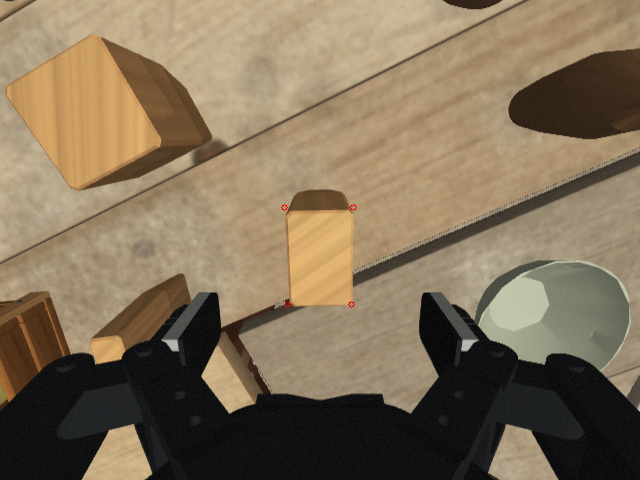

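The projected corners match the wedge top at (287,209) to (352,306) within 2 px. I'll use the half-turned grasp so that joint 6 stays well inside its range.

```bash
python3 - <<'E'
from h import *
W=[509.8,-294.9]; yw=np.radians(155)
bot.move_ptp([*W,175],[np.pi,0,yw])
print(bot.get_state()["qpos"].round(2))
bot.movel([*W,92],max_speed=100)
bot.grip(0.0,80)
s=bot.get_state(); print(s["t"],s["opening"],s["gripper_force"],s["tcp_pos"])
bot.movel([*W,225],max_speed=150)
s=bot.get_state(); print(s["opening"],s["gripper_force"])
C=[538,112]; u=np.array([.335,.942])  # stand back-ish above crate
C=np.array([536.3,98.2])+2*u
bot.move_ptp([*C,245],[np.pi,0,np.radians(160.2)])
bot.dwell(.3)
m=imaging.camera_model("wrist"); im=imaging.capture("wrist")
def mk(P):
    q=proj(m,P); print(q.round()); cv2.circle(im,tuple(int(t) for t in q.round()),3,(0,0,255),1)
a=np.radians(-19.8)
for x,y in ((-49,-99),(-49,99),(49,99),(49,-99)):
    mk([536.3+x*np.cos(a)-y*np.sin(a),98.2+x*np.sin(a)+y*np.cos(a),69])
mk([553.5,149.9,91]); mk([519.1,49.8,83])
cv2.imwrite("pics/wr2.png",im); cv2.imwrite("pics/top2.png",imaging.capture("top")); cv2.imwrite("pics/sc2.png",imaging.capture("scene"))
s=bot.get_state(); print(s["t"],s["tcp_pos"],s["qpos"].round(2),m)
E
```

```text
[-0.65  0.44 -0.17  0.96 -0.   -0.21]
5.9583 0.453426748834984 80.88776785880327 [ 510.40144631 -295.40948002   92.7473188 ]
0.45297239576228576 80.28315503150225
[210. 163.]
[425. 163.]
[417. 263.]
[219. 263.]
[378. 219.]
[262. 219.]
8.9167 [537.0341773   99.78805957 244.96740924] [ 0.05  0.31 -0.18  1.08 -0.    0.39] {'K': array([[338.706373  ,   0.        , 319.54878452],
       [  0.        , 338.706373  , 235.83367378],
       [  0.        ,   0.        ,   1.        ]]), 'position': array([468.94634013, 124.53414393, 386.67747272]), 'rotation': array([-2.84360057e-01,  2.91392714e-04,  1.22336532e+00])}
```

View pics/wr2.png

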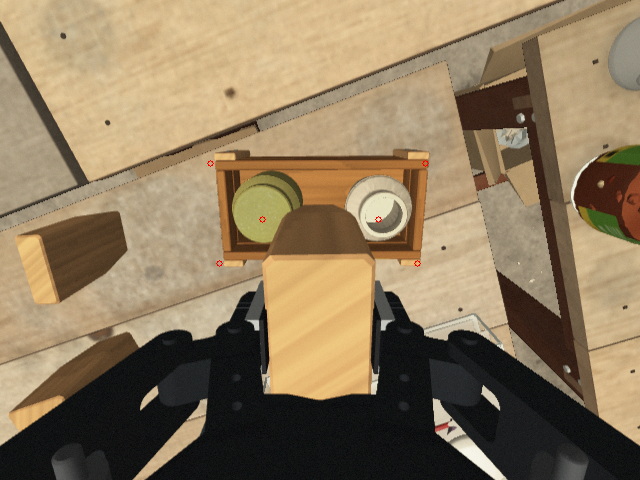

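The scene is shifted about (+4.5,-6) px from the prediction, with the tin at (267,212) and the pot neck at (382,213). I'll zoom in to refine.

```bash
python3 - <<'E'
import cv2
a=cv2.imread("pics/wr2.png")[140:280,205:437]
cv2.imwrite("pics/crop2.png",cv2.resize(a,None,fx=3.4,fy=3.4,interpolation=cv2.INTER_CUBIC))
E
```

```text
(no output)
```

View pics/crop2.png

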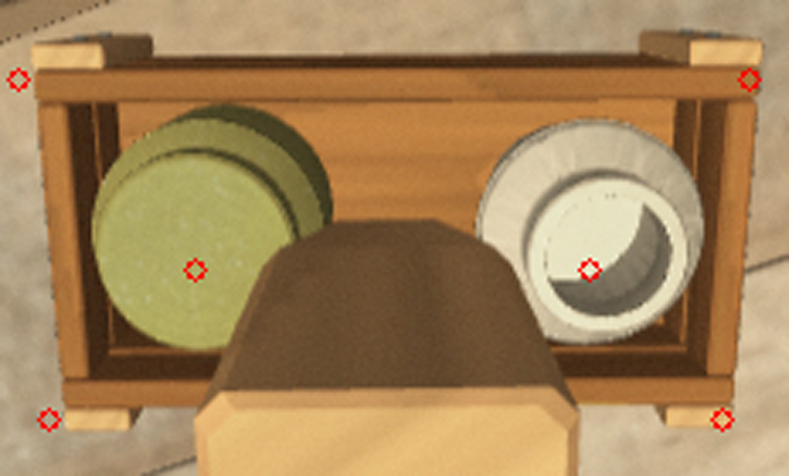

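```bash
cat > m2.py <<'E'
from h import *
m={'K':np.array([[338.706373,0,319.54878452],[0,338.706373,235.83367378],[0,0,1]]),'position':np.array([468.94634013,124.53414393,386.67747272]),'rotation':np.array([-2.84360057e-01,2.91392714e-04,1.22336532])}
def c(u,v): return (205+(u+.5)/3.4-.5,140+(v+.5)/3.4-.5)
C=np.array([ray(m,c(*p),69)[:2] for p in [(36,69),(757,66),(733,403),(65,405)]])
print("crate",C.round(1).tolist(),C.mean(0))
for i in range(4):
    d=C[(i+1)%4]-C[i]; print(np.hypot(*d).round(1),np.degrees(np.arctan2(d[1],d[0])).round(1))
pot=ray(m,c(607,254),91)[:2]; tin=ray(m,c(197,250),83)[:2]
print(pot,tin,np.hypot(*(pot-tin)))
a=np.radians(70.3);u=np.array([np.cos(a),np.sin(a)]);n=np.array([u[1],-u[0]])
for p in (pot,tin): print((p-C.mean(0))@u,(p-C.mean(0))@n)
E
python3 m2.py
```

```text
crate [[455.5, 27.6], [520.9, 210.6], [612.2, 179.3], [546.1, -5.1]] [533.66263816 103.09502674]
194.4 70.3
96.5 -19.0
195.8 -109.7
96.3 160.2
[550.72498374 155.25111433] [514.2714099   52.52182184] 109.005369508049
54.85505599264091 -1.5178740428357238
-54.14987387185317 -1.2082826620936593
```

```bash
python3 - <<'E'
from h import *
bot.movel([534.8,103.4,192],rot=[np.pi,0,np.radians(160.3)])
bot.dwell(.2)
m=imaging.camera_model("wrist"); im=imaging.capture("wrist"); sc=imaging.capture("scene")
s=bot.get_state(); print(s["t"],s["tcp_pos"],m["position"],m["rotation"])
import pickle; pickle.dump(m,open("m3.pkl","wb"))
cv2.imwrite("pics/wr3.png",im); cv2.imwrite("pics/sc3.png",sc)
A=cv2.resize(im[100:300,190:450],None,fx=2,fy=2,interpolation=cv2.INTER_CUBIC)
B=cv2.resize(sc[150:290,180:318],None,fx=2*200/140,fy=2*200/140,interpolation=cv2.INTER_CUBIC)
o=np.hstack([A,B])[:,:]; o=cv2.resize(o,(800,int(o.shape[0]*800/o.shape[1]))) if o.shape[1]>800 else o
print(o.shape,A.shape,B.shape); cv2.imwrite("pics/c3.png",o)
E
```

```text
9.725 [535.4171682  103.40848024 192.88594655] [467.12673681 128.36595771 334.82948753] [-2.86531293e-01 -6.57429321e-04  1.22634676e+00]
(350, 800, 3) (400, 520, 3) (400, 394, 3)
```

View pics/c3.png

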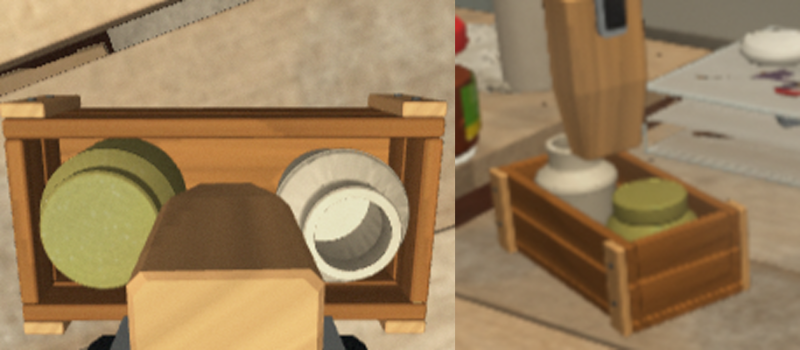

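```bash
python3 - <<'E'
from h import *; import pickle
m=pickle.load(open("m3.pkl","rb"))
c=lambda u,v:(190+u/1.75,100+v/1.75)
C=np.array([ray(m,c(*p),69)[:2] for p in [(3,118),(446,118),(427,320),(22,320)]])
print("crate",C.mean(0))
for i in range(4):
    d=C[(i+1)%4]-C[i]; print(np.hypot(*d).round(1),np.degrees(np.arctan2(d[1],d[0])).round(1))
pot=ray(m,c(352,234),91)[:2]; tin=ray(m,c(102,228),83)[:2]
a=np.radians(70.3);u=np.array([np.cos(a),np.sin(a)]);n=np.array([u[1],-u[0]])
print(pot,tin,np.hypot(*(pot-tin)))
for p in (pot,tin,np.array([535.4,103.4])): print((p-C.mean(0))@u,(p-C.mean(0))@n)
f=ray(m,c(229,184),100)[:2]; print("foot",f,(f-C.mean(0))@u,(f-C.mean(0))@n)
E
```

```text
crate [534.33420147 103.37571761]
195.5 70.3
96.9 -19.2
197.4 -109.8
96.9 159.6
[551.36708588 155.30117245] [514.25439353  53.2416324 ] 108.59788970645471
54.62799082579859 -1.4678656614731047
-53.968572566906936 -2.0045853177126043
0.3821367821375145 0.9952324406370815
foot [511.41467403 113.62017457] 1.918790446650173 -25.03141786035137
```

The foot is 0.6 mm from the gap centre and square to the crate, so I'll insert it.

```bash
python3 - <<'E'
from h import *
t=np.array([534.5,103.3])
bot.movel([*t,150],max_speed=60,threshold=20)
for z in (125,110,100):
    r=bot.movel([*t,z],max_speed=40,threshold=25)
    s=bot.get_state(); print(z,r,s["t"],s["tcp_pos"].round(1),s["contact_force"].round(1),s["wrist_torque"].round(2))
    if r: break
o=imaging.capture("scene")[130:290,170:330]; w=imaging.capture("wrist")[100:340,190:450]
o=cv2.resize(o,(400,400)); w=cv2.resize(w,(400,369)); w=cv2.copyMakeBorder(w,0,31,0,0,0)
cv2.imwrite("pics/c4.png",np.hstack([w,o]))
E
```

```text
125 False 11.35 [534.6 103.3 125. ] [ 0.5  0.2 -1.7] [0.01 0.03 0.03]
110 False 11.875 [534.3 103.3 109.7] [ 1.   0.2 -1.7] [-0.02  0.   -0.01]
100 True 12.1667 [535.9 103.2 101.8] [ 0.2 -0.3  3.7] [-0.08  0.01  0.02]
```

View pics/c4.png

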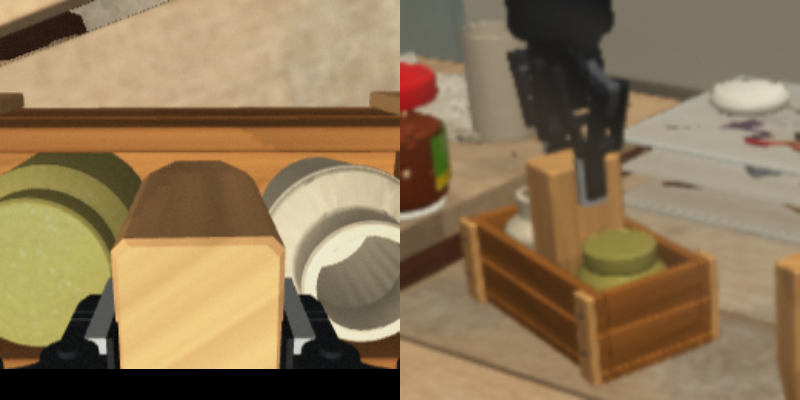

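The wedge is on the floor (contact at TCP z 101.8, as predicted), upright, with the tin and pot both standing. I'll release and retreat.

```bash
python3 - <<'E'
from h import *
bot.grip(0.7); s=bot.get_state(); p=s["tcp_pos"]
bot.movel([p[0],p[1],230],max_speed=100); bot.dwell(.3)
o=imaging.capture("scene")[130:290,170:330]; w=imaging.capture("wrist")[60:340,170:470]
o=cv2.resize(o,(400,400)); w=cv2.resize(w,(400,373)); w=cv2.copyMakeBorder(w,0,27,0,0,0)
cv2.imwrite("pics/c5.png",np.hstack([w,o])); print(bot.get_state()["t"],bot.get_state()["contact_force"])
E
```

```text
14.4417 [0.33995856 0.87651283 0.05454327]
```

View pics/c5.png

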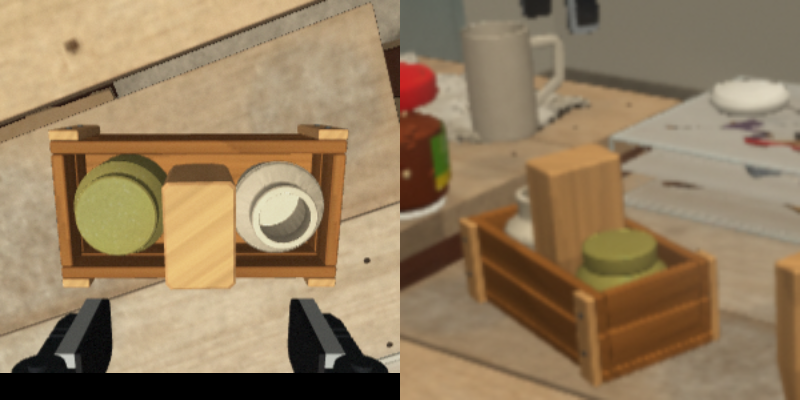

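The wedge stands square and upright between tin and pot (about (199,230) in the left view), and the gripper is clear, so I'll hand it in.

```bash
python3 -c "
from bench import bot
print(bot.sign_off())"
```

```text
the job is handed in; nothing more can be done
None
```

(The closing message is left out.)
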